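Take the pile apart, put its things away and restore the bottle that was in the way

ROBOT

A 6-joint arm with a two-finger parallel gripper is mounted at the origin on a cart in front of the work surface, level with it; the furniture and walls round the work are solid. World frame = base frame: x ahead of the robot, y to its left, z up, the work surface at z = 0. Lengths are in m, angles in rad, forces in N, time in s.
With the tool pointing down it reaches from about 0.375 to 0.9 m from the base axis. Payload 3.1 kg.
Tool frame: the origin (TCP) lies midway between the tips of the shut fingers; the grasp point (between the pads) lies 19 mm behind it; z points along the fingers, y is the line along which they close (so a half turn about z gives the same grasp; the last joint's range is limited). The gripper opens to 85 mm and grips with 20 to 120 N. Pads are 22 mm wide; open, the fingers measure 114 mm over their backs; the gripper's body (76 mm by 85 mm) begins 54 mm behind the grasp point. The pads swing forward as they close: fully open they stand 13 mm farther back than shut.
Start: joints at [-1.341, 0.527, 1.433, -0, 1.181, -0.178], TCP at [0.248, -0.574, 0.231] pointing down, gripper open.
Joint ranges: [-3.08, 3.08], [-0.75, 2.2], [0.22, 2.44], [-1.43, 4.57], [0, 2.65], [-2.85, 2.85]. Speed limits (rad/s): [2.79, 2.79, 3.14, 3.14, 3.14, 3.14].

INTERFACE

Orientations are given as a unit quaternion [x, y, z, w].
In Python, from station import manip gives the robot as it stands.
- The arm moves only by the tool step_arm, never from a script. Its argument "targets" is text: rows parted by semicolons, each of 4 numbers parted by spaces: the shift along the tool's x, y, z in mm, then the turn about the tool's z in degrees. A call has 1 to 12 rows; each row is the pose to reach, as a shift and turn from the pose commanded when the call began, along the tool's axes at that moment; what a row does not reach only later rows make up. A row lasts 1/10 s, in which the tool goes at most 50 mm and 8.59 degrees, less where a joint would pass 70% of its speed; a pose out of reach is approached as far as the arm can. A call with a gripper value outside its range is refused whole. "gripper" is the closure, from 0 (fully open) to 1 (shut), set as the call begins (left out, the last holds). The fingers move at their own pace and stop on an object; "squeeze" is the grip in N (left out, the last holds). Time passes only in rows, so rows that repeat a pose let the fingers close. It gives the time, the measured TCP pose, the force, the opening and the grip force at its end, in the units of the state.
- manip.sense(): the state, without advancing time (a new reading comes with each control period).
- manip.snapshot(name): name is "scene" or "top" or "wrist"; returns the picture (384x512x3 uint8, red, green, blue); there is no depth.
- manip.get_calibration(name): a dict with "fov_y" (degrees; the focal length in pixels is half the picture's height over the tangent of half this angle, whatever the lens; pixels are square), "cx", "cy" (the principal point, pixels), "k1" (the pictures are not rectified: a ray, as slopes to the right and down, at radius r is drawn at 1 + k1 r^2 times it, then the intrinsics apply), "extrinsics" (4x4, takes a point from camera to world coordinates); the wrist camera has in their place "tool_from_camera" (4x4, takes a point from camera to tool coordinates, whose origin is the TCP and whose axes are the flange's). Camera axes: x right, y down, z forward; pixel columns grow to the right and rows downward; lengths in m; the calibration is good to about 2 mm. A picture is of the moment at which its call begins: read the wrist's pose just before it. get_calibration takes no time and is no camera call.
- manip.sign_off(): hands the job in; it is judged then, once.
Trained networks look in the newest picture that a camera, given by its name, has taken for a name from the list of things; names that differ only in an ending like _2 or _b are one class to them, and where a whole thing is asked for, a point or a joint stands for the part that bears it (a point fixed in the world has none). Each returns a list of dicts, best first, with "p" (0 to 1); they miss things now and then, are a little off and sometimes report something else, mostly with a low value. They report only what shows in the picture. A call takes as long as a camera call. They do not tell look-alikes from the thing itself.
- manip.recognise(camera, query): "position" ([column, row] in pixels, amid what is visible of it).
- manip.masks_of(camera, query): "pixels" (384x512 bool, what is visible of it) and "position" ([column, row] in pixels, amid what is visible of it).
- manip.mark_of(camera, query): "position" ([column, row] in pixels: a listed point, or the origin of a listed thing).
The state is a dict: "t": time; "q": joint angles; "qd": joint speeds; "tau": joint torques, N m; "tcp_pos": TCP position; "tool_rot": TCP orientation; "force": force on the tool from outside, world axes, zero at the start; "ft_torque": the same for the moment, N m; "finger_gap": opening from 0.0 (shut) to 1.0 (fully open); "gripper_force": force on a finger pad.
Only numpy, scipy, OpenCV 4.12 (cv2) and the standard library are available. Lean on these libraries where they do the work, as an engineer would, in place of code of your own. Each camera call takes 0.05 s, during which the arm holds its last target. There are 200 camera calls.

TASK

Take the pile on the bench apart from the top, one thing at a time: the vial goes into the small round dish, the tin into the large round dish, and the carton into the rectangular tray, square with it. The solvent bottle stands too close beside the carton, so set it aside well clear of its cork mat before you move the carton, and stand it back in the middle of its mat once the carton is in the tray. Set everything upright, flat and in the middle of its place, never let the vial or the bottle fall over, and leave the glass petri dish where it is.

Things in the scene. Friction and masses are not known exactly. Their poses are not given: they have to be found in the camera images.
- sample_vial_center (a point): Glass sample vial with tan powder and a white screw cap, upright on top of the pile (on the tin). 66 mm high; the glass body is 32 mm in diameter up to 57 mm above its foot, the cap about 27 mm. The point is its centre, 33 mm above its foot; z up along it. About 35 g.
- ring_tin_center (a point): Flat round off-white tin in the middle of the pile: 68 mm in diameter, 20.5 mm high, its lid fixed on it (the lid, 68 mm wide, is the upper 12 mm; below that 64 mm). The point is its centre, 10 mm above its underside. About 80 g.
- filter_box_center (a point): Brown carton of paper filters, bottom of the pile, standing on the bench: 91 mm long along its x, 69 mm along its y, 51 mm high. The point is its centre, 25 mm above its underside; z up. About 90 g. Only its 69 mm width can be gripped, and the solvent bottle blocks one of those two long sides at the start.
- solvent_bottle_center (a point): Amber solvent bottle with a black cap, 115 mm high, body 47 mm in diameter (the neck and the 30 mm cap are the top 18 mm). It stands on its cork mat, about 12 mm from a long side of the carton. The point is its centre, 57 mm above its foot; z up. About 160 g. (A similar bottle and carton stand far back by the wall; they are fixed and not meant.)
- box_tray: Rectangular aluminium tray with a grey inlay, fixed to the bench: 118 mm along its x, 98 mm along its y, inside 112 x 92 mm. The origin is the centre of its underside; the floor is 2 mm above that, the rim 5 mm. Place of the carton, the carton's long side along the tray's long side (either way round).
- tin_dish: Large round aluminium dish with a grey inlay, fixed to the bench: 94 mm across, inside 88 mm. The origin is the centre of its underside; floor 2 mm, rim 5 mm above that. Place of the tin.
- vial_dish: Small round aluminium dish with a grey inlay, fixed to the bench: 58 mm across, inside 52 mm. The origin is the centre of its underside; floor 2 mm, rim 5 mm above that. Place of the vial.
- bottle_mat: Round flat cork mat under the solvent bottle, fixed to the bench: 66 mm across, 3 mm thick, no rim. The origin is the centre of its underside, on the bench top (z = 0). Place of the bottle.
- petri_dish_center (a point): Bystander: loose shallow glass petri dish with a smear of powder, 65 mm across, 15 mm high; the point is its centre. Stands by itself on the bench; leave it alone. Apart from it and the things above, the bench is clear where x is between 0.38 and 0.70 and y between -0.33 and 0.34.
Not all that is in view belongs to the job. Leave any blue, orange or purple look-alike of the part that bears sample_vial_center alone.

How it is judged:
On the way, in this order (a step that is already met when the one before it is completed fails the run):
1. the solvent bottle stands upright on the bench, clear of its mat, with the carton not yet moved (horizontal distance between solvent_bottle_center and bottle_mat above 0.08 m and height (world z) of solvent_bottle_center below 0.07 m and angle between solvent_bottle_center's own z axis and vertical below 0.1 rad and contact force between the fingers and solvent_bottle below 0.1 N and distance of filter_box_center from where it was at the start of the episode below 0.02 m), for 0.2 s.
2. the carton lies in its tray and is released, the bottle still standing aside (horizontal distance between filter_box_center and box_tray below 0.012 m and z of filter_box_center in the frame of box_tray between 0.0224 and 0.0324 m and angle between filter_box_center's own z axis and vertical below 0.08 rad and angle between the x axis of filter_box and the x axis of box_tray, either way round below 0.17 rad and contact force between the fingers and filter_box below 0.1 N and horizontal distance between solvent_bottle_center and bottle_mat above 0.06 m), for 0.2 s.
At the end, for the whole second after the job is handed in: Vial in the small dish, tin in the large dish, carton in the tray, bottle on its mat: each upright (0.08 rad), on the floor of its place (5 mm) and within 12 mm of its middle, the carton within 0.17 rad of square with the tray; all released and at rest (horizontal distance between sample_vial_center and vial_dish below 0.012 m and z of sample_vial_center in the frame of vial_dish between 0.03 and 0.04 m and angle between each of sample_vial_center, ring_tin_center, filter_box_center, solvent_bottle_center's own z axis and vertical below 0.08 rad and horizontal distance between ring_tin_center and tin_dish below 0.012 m and z of ring_tin_center in the frame of tin_dish between 0.0073 and 0.0173 m and horizontal distance between filter_box_center and box_tray below 0.012 m and z of filter_box_center in the frame of box_tray between 0.0224 and 0.0324 m and angle between the x axis of filter_box and the x axis of box_tray, either way round below 0.17 rad and horizontal distance between solvent_bottle_center and bottle_mat below 0.012 m and z of solvent_bottle_center in the frame of bottle_mat between 0.0555 and 0.0655 m and contact force between the fingers and sample_vial below 0.1 N and contact force between the fingers and ring_tin below 0.1 N and contact force between the fingers and filter_box below 0.1 N and contact force between the fingers and solvent_bottle below 0.1 N and linear speed of each of sample_vial, ring_tin, filter_box, solvent_bottle below 0.01 m/s); the robot touches nothing.
It fails at once if the vial falls over (angle between sample_vial_center's own z axis and vertical above 0.7 rad).
It fails at once if the solvent bottle falls over (angle between solvent_bottle_center's own z axis and vertical above 0.7 rad).
It fails at once if the tin is lifted with the vial on it (height (world z) of ring_tin_center above 0.085 m and z of sample_vial_center in the frame of ring_tin_center above 0.03 m and horizontal distance between sample_vial_center and ring_tin_center below 0.034 m).
It fails at once if the carton is lifted with the tin on it (height (world z) of filter_box_center above 0.045 m and z of ring_tin_center in the frame of filter_box_center above 0.02 m and horizontal distance between ring_tin_center and filter_box_center below 0.05 m).
It fails at once if the petri dish is disturbed (distance of petri_dish_center from where it was at the start of the episode above 0.02 m).
It also fails if it takes over 125 s, if anything falls off the work surface, if the arm or the gripper's body presses on something with over 40 N, if the wrist force passes 120 N, or if a joint passes its speed limit or range.

## Working session

There is one attempt and no reset: what is moved stays moved. The work goes in short steps, Python scripts to look and compute and a tool call to move; the robot and the scene stay as the last step left them, time stands still between calls to the robot, and variables do not carry over. Pictures are saved under pics/ and viewed, at most 17 in all, crops included, and the job is handed in when it is done.

Besides the shell and the picture viewer there is one more tool, called after ">>>" as a command line: name --argument value ..., lists and objects as JSON in quotes. step_arm: Moves the arm, as the interface text tells. Its arguments: {"type":"object","properties":{"targets":{"type":"string"},"gripper":{"type":"number"},"squeeze":{"type":"number"}},"required":["targets"]}

```bash
mkdir -p pics; ls
cat > h.py <<'E'
import numpy as np,cv2
from station import manip
from scipy.spatial.transform import Rotation as R
def K(c):
    f=192/np.tan(np.radians(c["fov_y"])/2); return f,c["cx"],c["cy"],c["k1"]
def cam(name):
    c=manip.get_calibration(name)
    if name!="wrist": return c,np.array(c["extrinsics"])
    s=manip.sense(); T=np.eye(4); T[:3,:3]=R.from_quat(s["tool_rot"]).as_matrix(); T[:3,3]=s["tcp_pos"]
    return c,T@np.array(c["tool_from_camera"])
def pt(cT,uv,z):
    c,T=cT; f,cx,cy,k=K(c); d=np.array([(uv[0]-cx)/f,(uv[1]-cy)/f]); s=d.copy()
    for _ in range(30): s=d/(1+k*(s@s))
    r=T[:3,:3]@np.array([*s,1]); o=T[:3,3]; return o+r*(z-o[2])/r[2]
def px(cT,P):
    c,T=cT; f,cx,cy,k=K(c); p=np.linalg.inv(T)@np.array([*P,1]); s=p[:2]/p[2]; s=s*(1+k*(s@s)); return s*f+[cx,cy]
def save(im,n): cv2.imwrite(f"pics/{n}.png",im[:,:,::-1])
def tool(P,yaw=None):
    "shift in mm in tool axes from measured TCP to P"
    s=manip.sense(); M=R.from_quat(s["tool_rot"]).as_matrix(); return (M.T@(np.array(P)-s["tcp_pos"])*1000).round(1)
Z={"sample_vial_center":.051+.0205+.033,"ring_tin_center":.061,"filter_box_center":.025,"solvent_bottle_center":.060,"box_tray":0,"tin_dish":0,"vial_dish":0,"bottle_mat":0,"petri_dish_center":.0075}
E
cat > a.py <<'E'
from h import *
s=manip.sense(); print(s["t"],s["tcp_pos"],s["tool_rot"],s["finger_gap"])
for n in ("top","scene"):
    im=manip.snapshot(n); save(im,n+"0"); cT=cam(n); print(n,cT[1][:3,3].round(3))
    for q,z in Z.items():
        print(q,[(np.round(d["position"]).astype(int).tolist(),round(d["p"],2),pt(cT,d["position"],z)[:2].round(4).tolist()) for d in manip.mark_of(n,q)[:4]])
E
python3 a.py
```

```text
pics
0.0 [ 0.2477391  -0.57300757  0.23032151] [ 9.79277241e-01  2.02521202e-01 -2.82290071e-05 -1.11672121e-03] 0.9994288763810145
top [0.47  0.017 1.003]
sample_vial_center [([197, 236], 0.62, [0.4183, 0.1424]), ([226, 168], 0.46, [0.5656, 0.0832]), ([248, 234], 0.44, [0.4237, 0.0323]), ([208, 208], 0.43, [0.4771, 0.1197])]
ring_tin_center [([253, 227], 0.83, [0.4353, 0.0222])]
filter_box_center [([254, 228], 0.83, [0.4331, 0.02])]
solvent_bottle_center [([273, 204], 0.88, [0.4878, -0.0218]), ([259, 231], 0.31, [0.4273, 0.0089]), ([372, 231], 0.26, [0.4308, -0.2469])]
box_tray [([163, 153], 0.82, [0.6102, 0.244]), ([270, 208], 0.53, [0.4799, -0.0178])]
tin_dish [([370, 154], 0.61, [0.6133, -0.2605])]
vial_dish [([371, 228], 0.67, [0.4352, -0.2611])]
bottle_mat [([274, 205], 0.65, [0.488, -0.0279])]
petri_dish_center [([158, 237], 0.61, [0.409, 0.2485])]
scene [-0.093  0.536  0.506]
sample_vial_center [([215, 232], 0.87, [0.3999, 0.1907]), ([204, 211], 0.83, [0.475, 0.1623]), ([226, 251], 0.67, [0.3421, 0.2116]), ([267, 192], 0.61, [0.4467, 0.0145])]
ring_tin_center [([266, 214], 0.63, [0.4339, 0.0286])]
filter_box_center [([268, 228], 0.84, [0.432, 0.0241])]
solvent_bottle_center [([268, 196], 0.72, [0.4929, -0.0306])]
box_tray [([136, 240], 0.77, [0.62, 0.2514])]
tin_dish [([294, 176], 0.84, [0.6093, -0.2506])]
vial_dish [([342, 196], 0.43, [0.4397, -0.2606]), ([268, 196], 0.34, [0.5701, -0.1061])]
bottle_mat []
petri_dish_center [([187, 284], 0.67, [0.4135, 0.2513])]
```

View pics/top0.png

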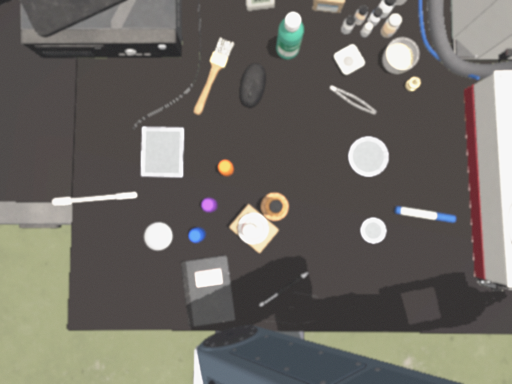

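Run:
```python
import cv2
a=cv2.imread("pics/top0.png")[140:260,140:300]; b=cv2.imread("pics/scene0.png")[160:310,160:320]
a=cv2.resize(a,(400,300),interpolation=cv2.INTER_CUBIC);b=cv2.resize(b,(400,375),interpolation=cv2.INTER_CUBIC)
a=cv2.copyMakeBorder(a,0,75,0,0,cv2.BORDER_CONSTANT)
cv2.imwrite("pics/crop0.png",cv2.hconcat([a,b]))
```

```text
(no output)
```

View pics/crop0.png

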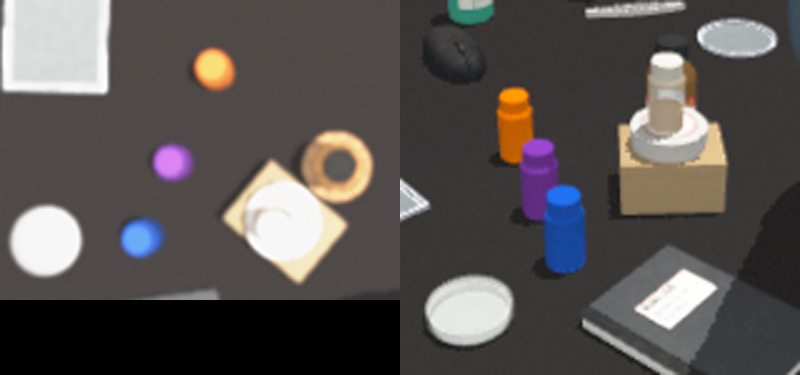

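```bash
cat > b.py <<'E'
from h import *
c=manip.get_calibration("wrist"); print(c)
for P in [(.26,-.45,.30),(.30,-.3,.33),(.35,-.26,.33),(.36,-.12,.33)]: print(P,tool(P))
E
python3 b.py
```

```text
{'fov_y': 69.56496574842771, 'cx': 256.3859638281245, 'cy': 189.28383302342195, 'k1': -0.03004716543425213, 'tool_from_camera': array([[-9.89736829e-04, -9.65506286e-01, -2.60377864e-01,
         6.57181719e-02],
       [ 9.99999509e-01, -9.42872619e-04, -3.04891137e-04,
         5.91138680e-04],
       [ 4.88711508e-05, -2.60378038e-01,  9.65506745e-01,
        -1.42755794e-01],
       [ 0.00000000e+00,  0.00000000e+00,  0.00000000e+00,
         1.00000000e+00]])}
(0.26, -0.45, 0.3) [  60.2 -108.8  -68.7]
(0.3, -0.3, 0.33) [ 156.4 -230.6  -98.7]
(0.35, -0.26, 0.33) [ 218.1 -247.5  -98.7]
(0.36, -0.12, 0.33) [ 282.8 -372.   -98.7]
```

>>> step_arm --targets "30 -50 -60; 60 -109 -69 0; 60 -109 -69 0"

```text
schema error: expected 4 numbers
```

>>> step_arm --targets "30 -50 -60 0; 60 -109 -69 0; 60 -109 -69 0; 100 -140 -69 0; 150 -160 -65 0; 200 -175 -60 0; 250 -190 -60 0; 300 -200 -50 0; 341 -205 -50 0; 341 -205 -50 0; 341 -205 -50 0; 341 -205 -50 0"

```text
t: 2.2
tcp_pos: [0.4789, -0.2507, 0.2813]
tool_rot: [0.979, 0.202, -0.0, -0.0]
force: [0.2, -1.1, -0.4]
finger_gap: 1.003
gripper_force: 0.0
```

```bash
cat >> h.py <<'E'
def contour(mask):
    cs,_=cv2.findContours(mask.astype(np.uint8),cv2.RETR_EXTERNAL,cv2.CHAIN_APPROX_NONE); return max(cs,key=cv2.contourArea)[:,0]
def outline(cT,mask,z): return np.array([pt(cT,p,z)[:2] for p in contour(mask)])
def circ(P):
    e=cv2.fitEllipse((P*1000).astype(np.float32)); return np.round(e[0],1),np.round(e[1],1)
def rect(P):
    e=cv2.minAreaRect((P*1000).astype(np.float32)); return np.round(e[0],1),np.round(e[1],1),round(e[2],1)
def look(n,things,name):
    cT=cam(n); im=manip.snapshot(n); save(im,name)
    for q,z,k in things:
        for d in manip.masks_of(n,q)[:3]:
            P=outline(cT,d["pixels"],z)
            print(n,q,round(d["p"],2),np.round(d["position"]),*( (rect if k else circ)(P) if len(P)>5 else []))
    return im
E
python3 - <<'E'
from h import *
look("wrist",[("vial_dish",.005,0),("tin_dish",.005,0)],"w1")
look("top",[("vial_dish",.005,0),("tin_dish",.005,0),("box_tray",.005,1),("solvent_bottle_center",.1,0),("bottle_mat",.003,0),("ring_tin_center",.07,0),("filter_box_center",.051,1),("sample_vial_center",.1375,0),("petri_dish_center",.015,0)],"t1")
E
```

```text
wrist vial_dish 0.82 [253. 188.] [ 430.7 -264. ] [55.1 56.3]
wrist vial_dish 0.18 [91. 93.] [474.7   9.1] [ 55.2 119. ]
wrist tin_dish 0.61 [296.  76.] [ 608.9 -253.4] [92.  93.2]
top vial_dish 0.55 [373. 230.] [ 429.5 -264.1] [56.1 57.6]
top tin_dish 0.97 [369. 156.] [ 608.3 -254.5] [90.1 96. ]
top box_tray 0.81 [161. 151.] [613.8 244.2] [119.4 100.5] 0.7
top box_tray 0.56 [248. 233.] [424.6  32.1] [33.3 28.8] 0.7
top solvent_bottle_center 0.76 [276. 208.] [482.3 -24.7] [44.4 47.4]
top bottle_mat 0.61 [266. 202.] [483.4 -27.4] [63.2 65.8]
top ring_tin_center 0.6 [254. 228.] [432.5  23.6] [64.2 68. ]
top filter_box_center 0.66 [268. 237.] [412.3  -2.9] [27.1 67.9] 51.5
top sample_vial_center 0.66 [208. 207.] [483.4 114.1] [26.5 30.4]
top sample_vial_center 0.61 [227. 169.] [560.3  81.6] [27.6 30.2]
top sample_vial_center 0.59 [197. 235.] [421.3 138.7] [27.1 33. ]
top petri_dish_center 0.87 [158. 237.] [410.8 246.4] [63.5 65.2]
```

View pics/w1.png

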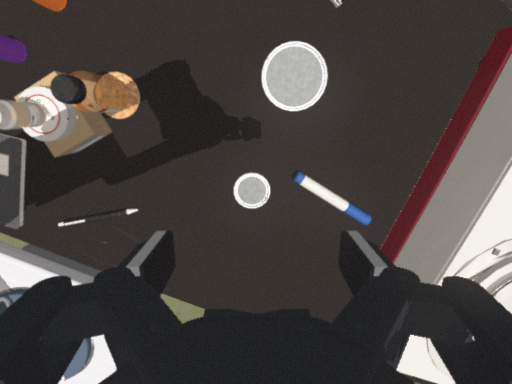

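>>> step_arm --targets "15 -45 -10 0; 30 -90 -19 0; 45 -135 -19 0; 60 -180 -19 0; 70 -225 -19 0; 72 -264 -19 0; 72 -264 -19 0; 72 -264 -19 0; 72 -264 -19 0"

```text
t: 3.75
tcp_pos: [0.4418, 0.0198, 0.3005]
tool_rot: [0.979, 0.202, 0.0, 0.0]
force: [0.3, -0.4, 0.1]
finger_gap: 1.001
gripper_force: 0.0
```

Run:
```python
from h import *
print(manip.sense()["tcp_pos"])
look("wrist",[("solvent_bottle_center",.1,0),("bottle_mat",.003,0),("ring_tin_center",.0715,0),("filter_box_center",.051,1),("sample_vial_center",.1375,0),("petri_dish_center",.015,0),("box_tray",.005,1)],"w2")
c=cam("wrist")
for q,z in Z.items(): print(q,[(np.round(d["position"]),round(d["p"],2),pt(c,d["position"],z)[:2].round(4)) for d in manip.mark_of("wrist",q)[:4]])
```

```text
[0.44179597 0.01981443 0.30053948]
wrist solvent_bottle_center 0.81 [297. 150.] [485.5 -18.2] [43.2 51.9]
wrist solvent_bottle_center 0.17 [112. 115.] [431.4 207.3] [49.8 54.3]
wrist bottle_mat 0.87 [282. 131.] [484.5 -26.5] [59.2 60.9]
wrist bottle_mat 0.2 [157.  12.] [576.2 231.1] [ 43.7 118.3]
wrist ring_tin_center 0.63 [262. 161.] [435.3  24. ] [62.1 66. ]
wrist ring_tin_center 0.19 [282. 130.] [486.8 -16. ] [51.  52.1]
wrist filter_box_center 0.8 [254. 141.] [455.7  48.5] [28.2 67.7] 45.7
wrist sample_vial_center 0.77 [243.  51.] [556.6  79. ] [24.1 32.6]
wrist sample_vial_center 0.72 [199. 103.] [490.3 107.4] [23.7 31. ]
wrist sample_vial_center 0.69 [242. 171.] [437.3  32.3] [29.9 38.4]
wrist petri_dish_center 0.66 [110. 115.] [413.2 247.8] [62.2 67.3]
wrist box_tray 0.58 [156.  13.] [566.  239.2] [ 46.7 110.6] 22.4
sample_vial_center [(array([201., 104.]), 0.91, array([0.487, 0.11 ])), (array([243.,  51.]), 0.91, array([0.5603, 0.0873])), (array([240., 169.]), 0.8, array([0.4335, 0.0381])), (array([162., 139.]), 0.57, array([0.4311, 0.1393]))]
ring_tin_center [(array([251., 169.]), 0.88, array([0.4306, 0.0234]))]
filter_box_center []
solvent_bottle_center [(array([295., 150.]), 0.72, array([ 0.4792, -0.0222]))]
box_tray []
tin_dish [(array([457., 127.]), 0.77, array([ 0.6121, -0.254 ]))]
vial_dish [(array([402., 227.]), 0.78, array([ 0.4296, -0.2609]))]
bottle_mat [(array([293., 141.]), 0.72, array([ 0.4877, -0.024 ]))]
petri_dish_center [(array([113., 118.]), 0.77, array([0.4114, 0.2472]))]
```

View pics/w2.png

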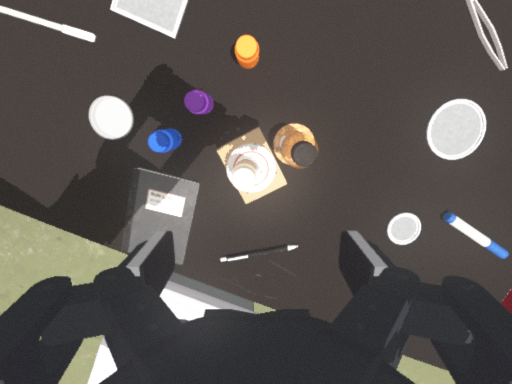

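Run:
```python
import cv2
a=cv2.imread("pics/w2.png")[110:210,205:325]
cv2.imwrite("pics/crop2.png",cv2.resize(a,(720,600),interpolation=cv2.INTER_CUBIC))
```

```text
(no output)
```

View pics/crop2.png

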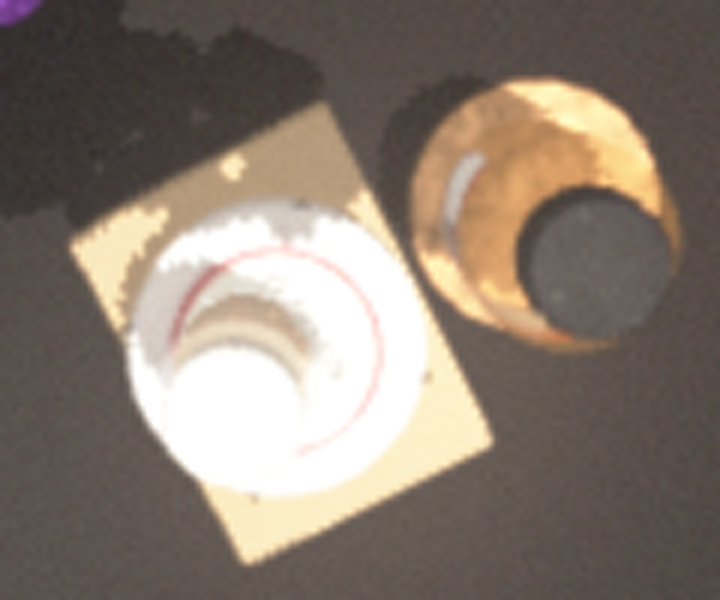

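Run:
```python
from h import *
c=cam("wrist"); f=lambda u,v,z: pt(c,(205+(u+.5)/6-.5,110+(v+.5)/6-.5),z)[:2]*1000
print("vial",f(232,420,.1375).round(1)); print("tin",f(278,345,.0715).round(1)); print("bottle cap",f(597,262,.118).round(1))
Q=np.array([f(*p,.051) for p in [(322,102),(492,440),(247,563),(72,242)]]);print(Q.round(1),rect(Q/1000),np.linalg.norm(Q-np.roll(Q,1,0),axis=1))
d=Q[0]-Q[1]+Q[3]-Q[2]; print("long axis deg",np.degrees(np.arctan2(d[1],d[0])))
t=cam("top"); print("px in top",px(t,[*f(232,420,.1375)/1000,.1375]),px(t,[*f(278,345,.0715)/1000,.0715]))
```

```text
vial [430.5  31.8]
tin [435.4  25.8]
bottle cap [483.7 -22.7]
[[488.2  37.6]
 [430.8 -32.3]
 [378.2  10.3]
 [435.2  79. ]] (array([433.2,  24. ]), array([90.9, 67.7]), 50.6) [67.2207514  90.48915877 67.69279801 89.28816366]
long axis deg 50.46820259816318
px in top [248.23412706 231.03060575] [251.44498431 227.50454647]
```

>>> step_arm --targets "-2 -5 40 8; -4 -10 80 16; -6 -15 110 24; -6 -15 120 32; -6 -15 130 40; -6 -15 140 45; -6 -15 140 45; -6 -15 165 45; -6 -15 190 45; -6 -15 212 45; -6 -15 212 45; -6 -15 212 45" --gripper 0

```text
t: 5.8
tcp_pos: [0.4299, 0.032, 0.0887]
tool_rot: [0.982, -0.187, -0.0, -0.0]
force: [0.5, 0.0, -0.3]
finger_gap: 1.002
gripper_force: 0.0
```

>>> step_arm --targets "0 0 0 0; 0 0 0 0; 0 0 0 0; 0 0 0 0; 0 0 0 0; 0 0 0 0; 0 0 0 0; 0 0 0 0; 0 0 0 0; 0 0 0 0" --gripper 0.8 --squeeze 20

```text
t: 6.8
tcp_pos: [0.43, 0.032, 0.089]
tool_rot: [0.982, -0.188, 0.001, -0.0]
force: [-1.0, 0.4, 5.4]
finger_gap: 0.361
gripper_force: 20.6
```

Run:
```python
from h import *
s=manip.sense(); print(s["finger_gap"],s["gripper_force"],s["q"],R.from_quat(s["tool_rot"]).as_matrix()[:,1].round(3))
for P in [(.4305,-.264,.25),(.4305,-.264,.089+.002-.0715)]: print(tool(P))
```

```text
0.3609521470413216 20.584192228561733 [-1.86162034e-01  5.42327772e-01  2.03589439e+00  1.10773433e-04
  5.61969477e-01  1.76205556e+00] [-0.369 -0.93  -0.   ]
[ 109.8  274.9 -160.9]
[109.5 275.   69.6]
```

>>> step_arm --targets "0 0 -10 0; 0 0 -30 0; 0 0 -60 0; 0 0 -85 0; 10 30 -90 0; 30 75 -90 0; 50 120 -90 0; 65 165 -90 0; 85 210 -80 0; 102 250 -60 0; 110 275 -40 0; 110 275 -20 0"

```text
t: 8.0
tcp_pos: [0.4314, -0.2692, 0.1085]
tool_rot: [0.982, -0.19, 0.002, 0.002]
force: [-0.1, 1.0, 0.4]
finger_gap: 0.365
gripper_force: 20.1
```

Run:
```python
from h import *
s=manip.sense(); print(s["tcp_pos"],s["finger_gap"],s["gripper_force"],s["force"]); print(tool((.4305,-.264,.0195)))
look("wrist",[("vial_dish",.005,0)],"w3")
```

```text
[ 0.43138681 -0.26924455  0.1084894 ] 0.3648722630061352 20.091434610367287 [-0.05760596  1.04148995  0.35622451]
[-3.2 -4.8 89. ]
wrist vial_dish 0.64 [249. 186.] [ 435.7 -265.4] [46.4 60.5]
```

View pics/w3.png

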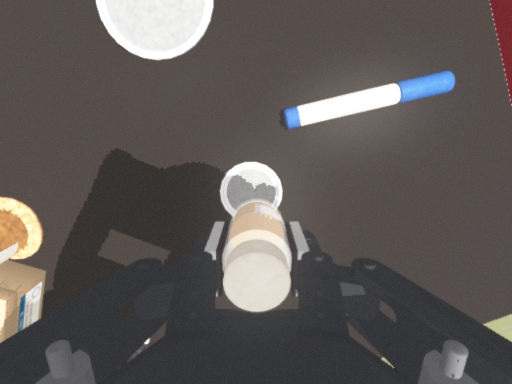

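>>> step_arm --targets "0 0 0 0; 0 0 30 0; 0 0 60 0; 0 0 80 0; 0 0 85 0; 0 0 88 0; 0 0 89 0; 0 0 89 0; 0 0 89 0; 0 0 89 0"

```text
t: 9.1
tcp_pos: [0.4307, -0.2645, 0.02]
tool_rot: [0.982, -0.188, 0.001, 0.0]
force: [-0.2, -0.2, 1.5]
finger_gap: 0.365
gripper_force: 20.3
```

Run:
```python
from h import *
s=manip.sense(); print(s["tcp_pos"],s["force"]); print(tool((.4305,-.264,.0195)))
```

```text
[ 0.43073088 -0.26446731  0.0199774 ] [-0.19626299 -0.22767653  1.45991286]
[-0.4 -0.3  0.5]
```

>>> step_arm --targets "0 0 1 0; 0 0 1 0; 0 0 1 0; 0 0 1 0; 0 0 1 0; 0 0 1 0; 0 0 1 0; 0 0 -30 0; 0 0 -70 0; 0 0 -115 0; 0 0 -160 0; 0 0 -180 0" --gripper 0

```text
t: 10.3
tcp_pos: [0.4318, -0.2653, 0.2033]
tool_rot: [0.982, -0.188, 0.003, 0.002]
force: [0.5, -0.3, -1.1]
finger_gap: 1.004
gripper_force: 0.0
```

Run:
```python
from h import *
s=manip.sense(); print(s["tcp_pos"],s["finger_gap"],R.from_quat(s["tool_rot"]).as_matrix()[:,1].round(3))
look("top",[("vial_dish",.005,0),("sample_vial_center",.0685,0),("ring_tin_center",.0715,0)],"t3")
look("wrist",[("vial_dish",.005,0),("sample_vial_center",.0685,0)],"w4")
t=cam("top")
print(tool((.435,.025,.20)),tool((.6088,-.2537,.2)))
```

```text
[ 0.43175958 -0.26532367  0.20331363] 1.0042557975380526 [-0.369 -0.93   0.003]
top vial_dish 0.8 [371. 235.] [ 428.3 -262.5] [47.2 51.8]
top sample_vial_center 0.64 [372. 237.] [ 431.1 -251.6] [25.4 45.4]
top sample_vial_center 0.54 [224. 169.] [567.4  86.7] [28.5 32.8]
top sample_vial_center 0.48 [206. 208.] [484.9 122.1] [29.4 33.2]
wrist sample_vial_center 0.8 [253. 172.] [ 437.5 -267.8] [29.  37.6]
[-101.3 -270.1   -1.5] [163.1 -75.1  -2.7]
```

View pics/w4.png

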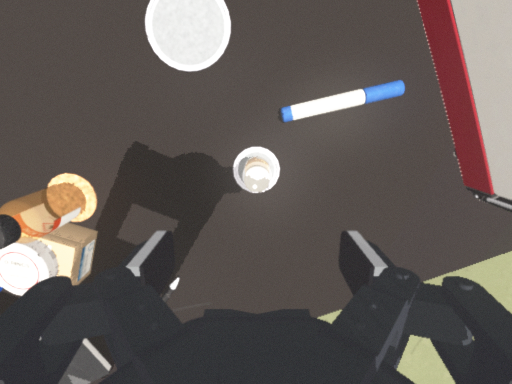

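>>> step_arm --targets "-18 -45 0 6; -36 -90 0 12; -54 -135 0 18; -72 -180 0 18; -90 -225 0 18; -103 -271 0 18; -103 -271 20 18; -103 -271 60 18; -103 -271 70 18; -103 -271 70 18; -103 -271 70 18"

```text
t: 11.75
tcp_pos: [0.4348, 0.0253, 0.1293]
tool_rot: [0.941, -0.339, -0.0, 0.0]
force: [0.1, 0.3, 0.4]
finger_gap: 1.002
gripper_force: 0.0
```

Run:
```python
from h import *
s=manip.sense(); print(s["tcp_pos"],s["finger_gap"],R.from_quat(s["tool_rot"]).as_matrix()[:,1].round(3))
look("wrist",[("ring_tin_center",.0715,0)],"w5")
print(tool((.435,.025,.048)))
a=cv2.imread("pics/w5.png")[170:370,130:380]; cv2.imwrite("pics/crop5.png",cv2.resize(a,(750,600)))
```

```text
[0.43476337 0.02529083 0.12934848] 1.0021410938117217 [-0.639 -0.77   0.   ]
wrist ring_tin_center 0.84 [259. 203.] [435.4  23.8] [66. 67.]
[-0.4  0.4 82.2]
```

View pics/crop5.png

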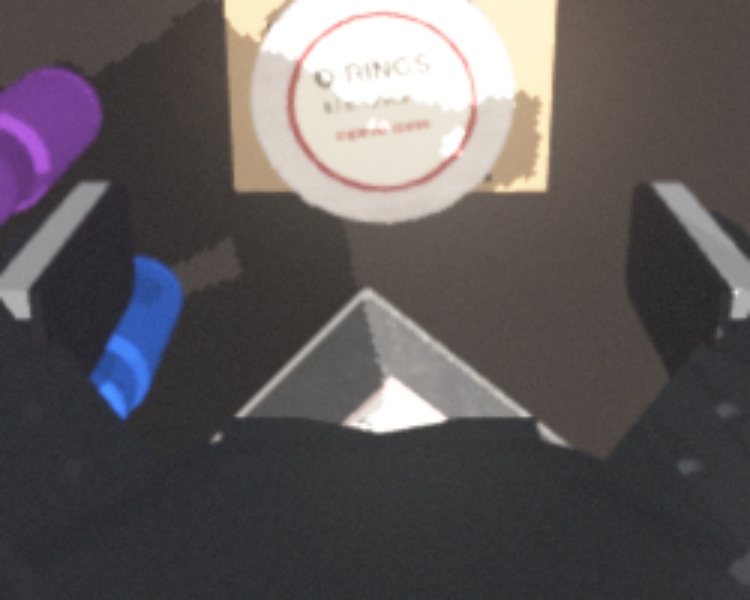

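>>> step_arm --targets "1 1 25 0; 1 1 50 0; 1 1 70 0; 1 1 78 0; 1 1 82 0; 1 1 82 0; 1 1 82 0; 1 1 82 0"

```text
t: 12.65
tcp_pos: [0.4353, 0.0242, 0.0481]
tool_rot: [0.941, -0.339, 0.001, -0.0]
force: [-0.3, 0.1, -0.8]
finger_gap: 1.003
gripper_force: 0.0
```

>>> step_arm --targets "0 0 0 0; 0 0 0 0; 0 0 0 0; 0 0 0 0; 0 0 0 0; 0 0 0 0; 0 0 0 0" --gripper 0.5 --squeeze 30

```text
t: 13.35
tcp_pos: [0.435, 0.0243, 0.0482]
tool_rot: [0.941, -0.339, 0.001, -0.0]
force: [-1.4, 0.0, 7.9]
finger_gap: 0.773
gripper_force: 31.2
```

Run:
```python
from h import *
s=manip.sense(); print(s["tcp_pos"],s["finger_gap"],s["gripper_force"],s["force"])
print(tool((.6088,-.2537,.2)))
print(tool((.6088,-.2537,s["tcp_pos"][2]-.049)))
```

```text
[0.43503114 0.02426749 0.04820702] 0.7731412695432711 31.199559294618666 [-1.44964548e+00  1.16038913e-03  7.91387027e+00]
[ 311.3  103.1 -151.5]
[311.1 103.3  49.3]
```

>>> step_arm --targets "0 0 -10 0; 0 0 -40 0; 0 0 -85 0; 0 0 -125 0; 40 13 -130 0; 85 28 -130 0; 130 43 -130 0; 175 58 -130 0; 220 73 -130 0; 265 88 -120 0; 300 99 -100 0; 311 103 -80 0"

```text
t: 14.55
tcp_pos: [0.6109, -0.2579, 0.1276]
tool_rot: [0.94, -0.34, 0.003, 0.001]
force: [-0.2, -0.5, -0.8]
finger_gap: 0.77
gripper_force: 34.2
```

>>> step_arm --targets "0 0 20 0; 0 0 45 0; 0 0 45 0; 0 0 45 0"

```text
t: 14.95
tcp_pos: [0.6081, -0.253, 0.0823]
tool_rot: [0.941, -0.339, -0.001, -0.0]
force: [0.8, -0.0, -0.8]
finger_gap: 0.771
gripper_force: 34.2
```

Run:
```python
from h import *
s=manip.sense(); print(s["tcp_pos"],s["finger_gap"],s["gripper_force"],s["force"])
print(tool((.6088,-.2537,-.001)))
look("wrist",[("ring_tin_center",.1085,0),("tin_dish",.005,0)],"w6")
```

```text
[ 0.60806544 -0.25303356  0.08230597] 0.7707063245061345 34.23409209859528 [ 0.82805827 -0.04051445 -0.8079041 ]
[ 1.1  0.  83.3]
wrist ring_tin_center 0.94 [258. 249.] [ 610.6 -255.4] [64.4 66.6]
wrist tin_dish 0.85 [256. 167.] [ 620.9 -263.2] [62.  91.7]
```

View pics/w6.png

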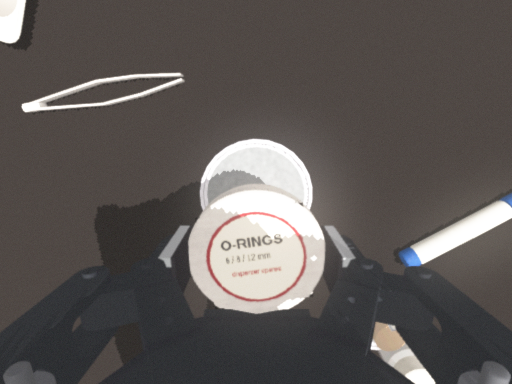

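>>> step_arm --targets "0 0 30 0; 0 0 60 0; 0 0 75 0; 0 0 80 0; 0 0 82 0; 0 0 83 0; 0 0 83 0; 0 0 83 0"

```text
t: 15.9
tcp_pos: [0.6092, -0.2538, 0.0004]
tool_rot: [0.941, -0.339, 0.001, 0.0]
force: [-0.1, 0.1, -0.9]
finger_gap: 0.77
gripper_force: 34.2
```

>>> step_arm --targets "0 0 0 0; 0 0 0 0; 0 0 0 0; 0 0 0 0; 0 0 0 0; 0 0 -5 0; 0 0 -30 0; 0 0 -70 0; 0 0 -115 0; 0 0 -160 0; 0 0 -200 0; 0 0 -200 0" --gripper 0

```text
t: 17.1
tcp_pos: [0.6123, -0.2556, 0.2072]
tool_rot: [0.941, -0.339, 0.007, 0.002]
force: [0.1, -0.6, 0.2]
finger_gap: 1.003
gripper_force: 0.0
```

Run:
```python
from h import *
s=manip.sense(); print(s["tcp_pos"],s["finger_gap"],s["q"][5],R.from_quat(s["tool_rot"]).as_matrix()[:,1].round(3))
look("wrist",[("ring_tin_center",.0225,0),("tin_dish",.005,0)],"w7")
look("top",[("ring_tin_center",.0225,0),("tin_dish",.005,0),("sample_vial_center",.0685,0),("filter_box_center",.051,1),("solvent_bottle_center",.1,0),("bottle_mat",.003,0)],"t7")
```

```text
[ 0.61230854 -0.25556907  0.20718695] 1.0030258158996306 1.698772216454909 [-0.638 -0.77  -0.002]
wrist ring_tin_center 0.86 [259. 175.] [ 608.7 -254. ] [66.1 67.7]
wrist tin_dish 0.96 [252. 150.] [ 609.  -253.1] [92.1 92.9]
top tin_dish 0.67 [362. 165.] [ 608.2 -253.8] [93.1 95.8]
top sample_vial_center 0.76 [224. 168.] [568.5  87.5] [30.9 35.2]
top sample_vial_center 0.73 [197. 236.] [417.9 148.3] [27.7 32.5]
top sample_vial_center 0.5 [208. 207.] [485.2 122. ] [29.7 33.2]
top filter_box_center 0.84 [249. 221.] [445.4  35.7] [55.1 72.6] 45.7
top filter_box_center 0.44 [374. 232.] [ 433.5 -256.6] [29.6 36.8] 0.7
top solvent_bottle_center 0.63 [276. 206.] [482.7 -25.2] [46.  48.5]
top bottle_mat 0.45 [274. 196.] [468.5 -30.9] [68.9 88.9]
```

>>> step_arm --targets "-46 -18 0 0; -92 -36 0 0; -138 -54 0 0; -184 -73 0 0; -225 -90 0 0; -243 -97 0 0; -243 -97 30 0; -243 -97 30 0; -243 -97 70 0; -243 -97 110 0; -243 -97 144 0; -243 -97 144 0"

```text
t: 18.8
tcp_pos: [0.4817, -0.0241, 0.0521]
tool_rot: [0.941, -0.34, -0.004, 0.0]
force: [-0.5, -0.6, 1.1]
finger_gap: 0.997
gripper_force: 0.0
```

>>> step_arm --targets "0 0 0 0; 0 0 0 0; 0 0 0 0; 0 0 0 0; 0 0 0 0; 0 0 0 0; 0 0 0 0; 0 0 0 0; 0 0 0 0" --gripper 0.7 --squeeze 30

```text
t: 19.7
tcp_pos: [0.4848, -0.0243, 0.0573]
tool_rot: [0.941, -0.339, 0.002, -0.0]
force: [0.1, -1.5, 7.7]
finger_gap: 0.538
gripper_force: 30.5
```

Run:
```python
from h import *
s=manip.sense(); print(s["tcp_pos"],s["finger_gap"],s["gripper_force"],s["force"])
print(tool((.52,-.13,s["tcp_pos"][2]-.003)))
```

```text
[ 0.48481564 -0.02428388  0.05726164] 0.5377487998754078 30.520642697811127 [ 0.12881395 -1.52638223  7.66868856]
[94.5 59.   3.3]
```

>>> step_arm --targets "0 0 -10 0; 0 0 -35 0; 15 10 -45 0; 40 25 -45 0; 65 41 -45 0; 85 54 -45 0; 94 59 -45 0; 94 59 -30 0; 94 59 -12 0; 94 59 -3 0; 94 59 0 0; 94 59 2 0"

```text
t: 20.9
tcp_pos: [0.5172, -0.1283, 0.0543]
tool_rot: [0.941, -0.339, -0.001, -0.0]
force: [-4.3, 1.4, 19.6]
finger_gap: 0.54
gripper_force: 32.8
```

>>> step_arm --targets "0 0 1 0; 0 0 1 0; 0 0 1 0; 0 0 1 0"

```text
t: 21.3
tcp_pos: [0.5172, -0.1283, 0.0543]
tool_rot: [0.941, -0.339, -0.001, -0.0]
force: [-3.5, 1.1, 10.5]
finger_gap: 0.541
gripper_force: 32.3
```

>>> step_arm --targets "0 0 -1 0; 0 0 -1 0; 0 0 -1 0; 0 0 -1 0; 0 0 -1 0; 0 0 -1 0; 0 0 -10 0; 0 0 -40 0; 0 0 -80 0; 0 0 -120 0; 0 0 -150 0; 0 0 -150 0" --gripper 0

```text
t: 22.5
tcp_pos: [0.5208, -0.1303, 0.2074]
tool_rot: [0.941, -0.339, 0.005, 0.001]
force: [0.2, -0.3, -0.2]
finger_gap: 1.002
gripper_force: 0.0
```

Run:
```python
from h import *
s=manip.sense(); print(s["tcp_pos"],s["finger_gap"],s["q"][5],R.from_quat(s["tool_rot"]).as_matrix()[:,:2].round(3))
look("top",[("box_tray",.005,1),("filter_box_center",.051,1),("solvent_bottle_center",.1,0),("bottle_mat",.003,0)],"t8")
look("wrist",[("filter_box_center",.051,1),("solvent_bottle_center",.1,0),("bottle_mat",.003,0)],"w8")
c=cam("wrist");m=max(manip.masks_of("wrist","filter_box_center"),key=lambda d:d["p"]); print(tool((.435,.024,.20)))
```

```text
[ 0.52082301 -0.13032518  0.20738944] 1.0017583552810825 1.8088764029333861 [[ 0.77  -0.638]
 [-0.638 -0.77 ]
 [ 0.01  -0.003]]
top box_tray 0.67 [162. 153.] [613.9 245.9] [123.7  98.3] 1.3
top filter_box_center 0.74 [254. 230.] [432.6  22. ] [91.6 68.5] 50.7
top solvent_bottle_center 0.45 [314. 191.] [ 516.  -106.1] [15.7 38.2]
top bottle_mat 0.9 [271. 206.] [483.  -27.6] [60.5 62.3]
top bottle_mat 0.7 [158. 235.] [410.7 249.1] [62.6 64.7]
wrist filter_box_center 0.81 [201. 286.] [445.5  11.9] [92.8 92. ] 49.5
wrist solvent_bottle_center 0.94 [257. 182.] [ 522.2 -133.6] [41.  54.1]
wrist bottle_mat 0.85 [212. 229.] [484.8 -27.1] [64.6 65.2]
wrist bottle_mat 0.72 [ 15. 273.] [619.1 230.3] [ 72.4 124.6]
[-161.2  -65.1    1.7]
```

View pics/w8.png

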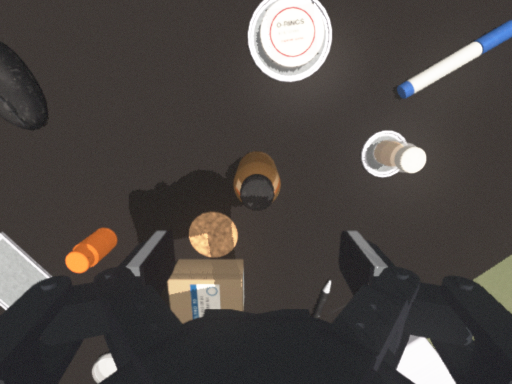

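>>> step_arm --targets "-30 -12 0 -8; -60 -24 0 -16; -90 -36 0 -24; -120 -46 0 -32; -150 -57 0 -40; -165 -62 0 -48; -165 -62 0 -56; -165 -62 20 -64; -165 -62 40 -72; -165 -62 60 -80; -165 -62 70 -88; -165 -62 80 -90"

```text
t: 24.2
tcp_pos: [0.4303, 0.0239, 0.1214]
tool_rot: [0.904, 0.427, -0.0, -0.0]
force: [0.3, -0.8, -0.3]
finger_gap: 1.003
gripper_force: 0.0
```

>>> step_arm --targets "0 0 0 0; 0 0 0 0; 0 0 0 0"

```text
t: 24.5
tcp_pos: [0.4309, 0.0238, 0.1227]
tool_rot: [0.905, 0.425, 0.0, 0.0]
force: [-0.4, -0.3, -0.2]
finger_gap: 0.997
gripper_force: 0.0
```

Run:
```python
from h import *
s=manip.sense(); M=R.from_quat(s["tool_rot"]).as_matrix(); print(s["tcp_pos"],s["q"][5],M[:,:2].round(3),np.degrees(np.arctan2(M[1,1],M[0,1])))
im=look("wrist",[("filter_box_center",.051,1)],"w9")
print(tool((.433,.023,.012))); print(px(cam("wrist"),(.433,.023,.051)))
c=cam("top"); print("notebook",pt(c,(230,257),.018),pt(c,(185,263),.018))
```

```text
[0.430908   0.02384553 0.1226872 ] 0.4874116422441136 [[ 0.638  0.77 ]
 [ 0.77  -0.638]
 [ 0.     0.001]] -39.66800940859793
wrist filter_box_center 0.77 [258. 188.] [434.9  24.2] [94.1 68.8] 50.2
[  0.6   2.  110.8]
[258.3922121  197.57157587]
notebook [0.36386615 0.07582479 0.018     ] [0.34895754 0.18103464 0.018     ]
```

View pics/w9.png

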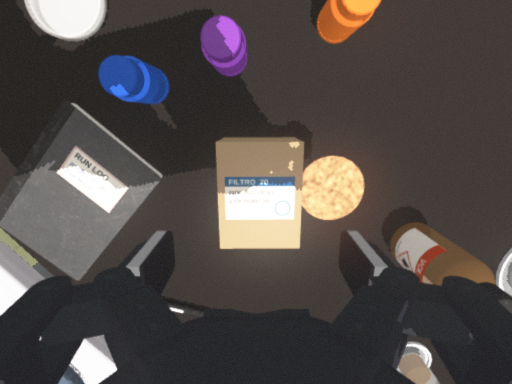

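>>> step_arm --targets "2 2 30 0; 2 2 60 0; 2 2 90 0; 2 2 105 0; 2 2 111 0; 2 2 111 0; 2 2 111 0; 2 2 111 0"

```text
t: 25.4
tcp_pos: [0.434, 0.0241, 0.0122]
tool_rot: [0.905, 0.426, 0.001, 0.001]
force: [-0.0, 0.2, 0.1]
finger_gap: 1.002
gripper_force: 0.0
```

>>> step_arm --targets "0 0 0 0; 0 0 0 0; 0 0 0 0; 0 0 0 0; 0 0 0 0; 0 0 0 0; 0 0 0 0" --gripper 0.5 --squeeze 25

```text
t: 26.1
tcp_pos: [0.4339, 0.0241, 0.0122]
tool_rot: [0.905, 0.426, 0.001, 0.001]
force: [0.1, -0.2, 7.1]
finger_gap: 0.797
gripper_force: 27.4
```

Run:
```python
from h import *
s=manip.sense(); print(s["tcp_pos"],s["finger_gap"],s["gripper_force"],s["force"]); print(tool((.6138,.2448,.17)))
look("scene",[("box_tray",.005,1),("filter_box_center",.025,1)],"s9")
```

```text
[0.43388824 0.02407594 0.01217696] 0.797316834186054 27.434814870357513 [ 0.12394128 -0.17654621  7.07506622]
[ 284.9   -2.  -157.6]
scene box_tray 0.83 [134. 240.] [613.7 248.8] [128.5 102.9] 0.7
scene filter_box_center 0.95 [264. 232.] [435.5  19. ] [ 96.  143.5] 50.3
```

>>> step_arm --targets "0 0 -15 0; 0 0 -50 0; 0 0 -90 0; 15 0 -110 8; 50 0 -110 16; 90 -1 -110 24; 135 -1 -110 32; 180 -2 -110 40; 225 -3 -110 48; 262 -3 -100 49.4; 285 -3 -80 49.4; 285 -3 -60 49.4"

```text
t: 27.45
tcp_pos: [0.6154, 0.2486, 0.0712]
tool_rot: [1.0, 0.01, 0.002, -0.001]
force: [-0.8, -1.1, -1.4]
finger_gap: 0.8
gripper_force: 29.9
```

>>> step_arm --targets "0 0 0 0; 0 0 0 0; 0 0 0 0; 0 0 0 0"

```text
t: 27.85
tcp_pos: [0.6134, 0.2452, 0.0728]
tool_rot: [1.0, 0.008, 0.001, -0.0]
force: [0.4, 0.9, -1.8]
finger_gap: 0.8
gripper_force: 29.9
```

Run:
```python
from h import *
s=manip.sense(); M=R.from_quat(s["tool_rot"]).as_matrix(); print(s["tcp_pos"],s["finger_gap"],np.degrees(np.arctan2(M[1,1],M[0,1]))); print(tool((.6138,.246,.0142)))
look("wrist",[("box_tray",.005,1),("filter_box_center",.113,1)],"w10")
```

```text
[0.61342252 0.24521404 0.07275895] 0.8003259656104125 -89.07495680403794
[ 0.3 -0.8 58.6]
wrist box_tray 0.72 [256. 139.] [661.3 246.4] [26.1 99.3] 0.7
wrist filter_box_center 0.98 [257. 232.] [628.8 244.9] [71.4 67.1] 0.9
```

View pics/w10.png

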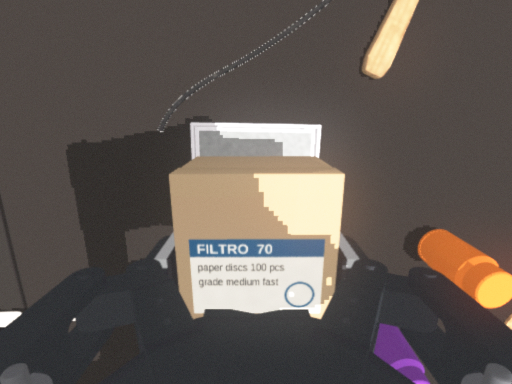

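>>> step_arm --targets "-1 -1 25 0; -1 -1 45 0; -1 -1 53 0; -1 -1 56 0; -1 -1 58 0; -1 -1 59 0; -1 -1 59 0; -1 -1 59 0"

```text
t: 28.8
tcp_pos: [0.612, 0.2465, 0.0143]
tool_rot: [1.0, 0.008, 0.0, 0.0]
force: [-3.0, -1.3, 6.3]
finger_gap: 0.796
gripper_force: 30.8
```

>>> step_arm --targets "-1 -1 0 0; -1 -1 0 0; -1 -1 0 0; -1 -1 0 0; -1 -1 0 0; -1 -1 -10 0; -1 -1 -40 0; -1 -1 -80 0; -1 -1 -125 0; -1 -1 -165 0; -1 -1 -185 0; -1 -1 -185 0" --gripper 0

```text
t: 30.0
tcp_pos: [0.6133, 0.2482, 0.2026]
tool_rot: [1.0, 0.008, 0.005, -0.001]
force: [-0.9, -0.1, -0.2]
finger_gap: 0.999
gripper_force: 0.0
```

Run:
```python
from h import *
s=manip.sense(); M=R.from_quat(s["tool_rot"]).as_matrix(); print(s["tcp_pos"],s["finger_gap"],s["q"][5],M[:,:2].round(3))
look("wrist",[("box_tray",.005,1),("filter_box_center",.053,1)],"w11")
look("top",[("box_tray",.005,1),("filter_box_center",.053,1)],"t11")
print(tool((.519,-.13,.2)))
```

```text
[0.61333998 0.24818293 0.20260247] 0.9989168115591048 1.7697233831179806 [[ 1.     0.017]
 [ 0.017 -1.   ]
 [ 0.01  -0.002]]
wrist box_tray 0.58 [256. 138.] [614.5 246.6] [ 98.2 118.7] 89.7
wrist filter_box_center 0.67 [257. 175.] [611.7 246.2] [93.5 69.9] 0.9
top box_tray 0.77 [177. 163.] [613.8 244.3] [119.4  95.8] 0.7
top filter_box_center 0.97 [160. 155.] [606.6 239.5] [94.5 75.7] 1.6
[-97.  375.7  -4. ]
```

View pics/w11.png

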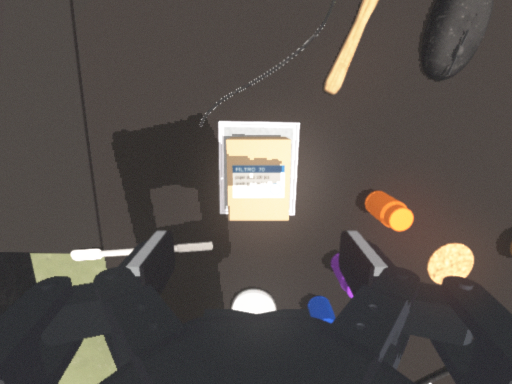

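>>> step_arm --targets "-12 45 0 0; -24 90 0 0; -36 135 0 0; -48 180 0 0; -60 225 0 0; -72 270 0 0; -84 315 0 0; -95 355 0 0; -99 375 0 0; -99 375 0 0; -99 375 0 0; -99 375 0 0"

```text
t: 31.5
tcp_pos: [0.5179, -0.1279, 0.1967]
tool_rot: [1.0, 0.009, -0.001, -0.001]
force: [0.1, -0.7, -0.2]
finger_gap: 0.998
gripper_force: 0.0
```

Run:
```python
from h import *
s=manip.sense(); M=R.from_quat(s["tool_rot"]).as_matrix(); print(s["tcp_pos"],s["q"][5],M[:,:2].round(3))
im=look("wrist",[("solvent_bottle_center",.1,0),("bottle_mat",.003,0)],"w12")
cv2.imwrite("pics/c12.png",cv2.resize(im[100:300,150:400,::-1],(750,600)))
for z in (.115,): print(px(cam("wrist"),(.519,-.13,z)), px(cam("wrist"),(.519,-.13,0)))
```

```text
[ 0.5178713  -0.12793954  0.19671088] 1.1007737032840517 [[ 1.     0.018]
 [ 0.018 -1.   ]
 [-0.001 -0.001]]
wrist solvent_bottle_center 0.73 [258. 186.] [ 523.9 -128.7] [41.4 54.7]
wrist bottle_mat 0.61 [174. 193.] [485.2 -26.7] [64.9 66. ]
wrist bottle_mat 0.4 [256. 183.] [ 499.5 -128.9] [58.4 77.4]
[258.40552298 194.43595802] [257.80060304 168.75971653]
```

View pics/c12.png

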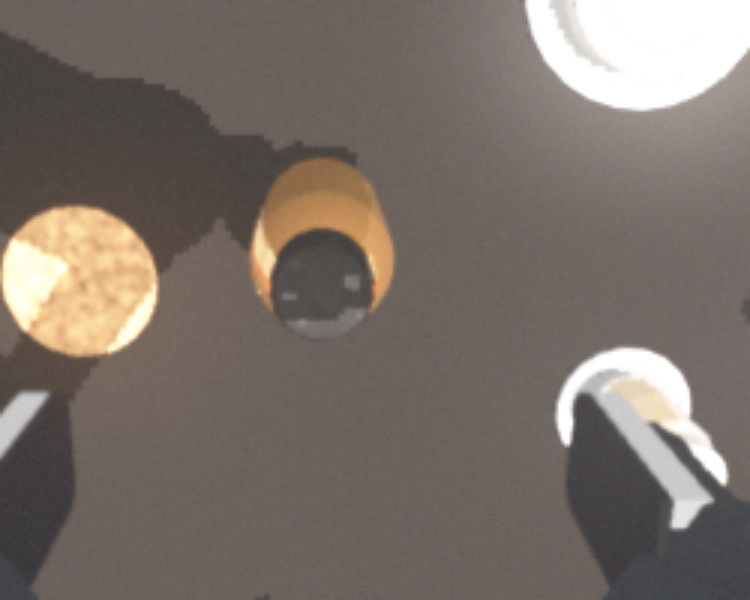

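>>> step_arm --targets "1 2 40 0; 1 2 80 0; 1 2 115 0; 1 2 135 0; 1 2 143 0; 1 2 143 0; 1 2 143 0; 1 2 143 0"

```text
t: 32.45
tcp_pos: [0.5202, -0.1314, 0.0557]
tool_rot: [1.0, 0.009, 0.001, 0.001]
force: [-0.2, -0.1, 0.5]
finger_gap: 1.0
gripper_force: 0.0
```

>>> step_arm --targets "0 0 0 0; 0 0 0 0; 0 0 0 0; 0 0 0 0; 0 0 0 0; 0 0 0 0; 0 0 0 0; 0 0 0 0; 0 0 0 0" --gripper 0.7 --squeeze 30

```text
t: 33.35
tcp_pos: [0.5194, -0.1309, 0.0549]
tool_rot: [1.0, 0.008, 0.0, 0.0]
force: [0.5, 2.7, 6.6]
finger_gap: 0.548
gripper_force: 30.5
```

Run:
```python
from h import *
s=manip.sense(); print(s["tcp_pos"],s["finger_gap"],s["gripper_force"],s["force"])
print(tool((.4845,-.027,s["tcp_pos"][2]+.003)))
```

```text
[ 0.51942691 -0.13094169  0.05492617] 0.5477071593393493 30.517364144325256 [0.48574395 2.71934323 6.5704244 ]
[ -33.2 -104.5   -3. ]
```

>>> step_arm --targets "0 0 -10 0; 0 0 -35 0; -8 -15 -45 0; -15 -45 -45 0; -23 -75 -45 0; -30 -95 -45 0; -33 -104 -45 0; -33 -104 -45 0; -33 -104 -45 0; -33 -104 -30 0; -33 -104 -15 0; -33 -104 -8 0"

```text
t: 34.55
tcp_pos: [0.4848, -0.0287, 0.0614]
tool_rot: [1.0, 0.008, -0.0, 0.0]
force: [-0.7, -0.1, -1.4]
finger_gap: 0.546
gripper_force: 30.9
```

>>> step_arm --targets "0 0 2 0; 0 0 4 0; 0 0 5 0; 0 0 5 0; 0 0 5 0"

```text
t: 35.05
tcp_pos: [0.4851, -0.028, 0.058]
tool_rot: [1.0, 0.009, 0.001, 0.0]
force: [-0.2, -2.0, 2.0]
finger_gap: 0.547
gripper_force: 30.2
```

Contact; release and rise.

>>> step_arm --targets "0 0 0.3 0; 0 0 0.3 0; 0 0 0 0; 0 0 0 0; 0 0 0 0; 0 0 0 0; 0 0 -10 0; 0 0 -40 0; 0 0 -85 0; 0 0 -130 0; 0 0 -170 0; 0 0 -190 0" --gripper 0

```text
t: 36.25
tcp_pos: [0.4857, -0.0279, 0.2518]
tool_rot: [1.0, 0.009, 0.003, 0.001]
force: [-0.0, 0.3, -0.5]
finger_gap: 1.0
gripper_force: 0.0
```

>>> step_arm --targets "0 0 0 0; 0 0 0 0; 0 0 0 0; 0 0 0 0"

```text
t: 36.65
tcp_pos: [0.4834, -0.0274, 0.2459]
tool_rot: [1.0, 0.008, -0.002, -0.001]
force: [-0.1, -1.0, -0.3]
finger_gap: 0.997
gripper_force: 0.0
```

Run:
```python
from h import *
s=manip.sense(); print(s["tcp_pos"],s["finger_gap"])
im=look("wrist",[("solvent_bottle_center",.1,0),("bottle_mat",.003,0),("vial_dish",.005,0),("tin_dish",.005,0),("ring_tin_center",.0225,0)],"w13")
c=cam("wrist"); print(px(c,(.4845,-.0275,.118)),px(c,(.4845,-.0275,.003)),px(c,(.4305,-.264,.0685)))
cv2.imwrite("pics/w13b.png",cv2.resize(im[:,:,::-1],(800,600),interpolation=cv2.INTER_CUBIC))
```

```text
[ 0.48339078 -0.0273808   0.24588299] 0.9969661734152964
wrist solvent_bottle_center 0.6 [255. 174.] [488.4 -26.3] [42.2 54.6]
wrist bottle_mat 0.69 [254. 146.] [485.6 -26.5] [58.7 60.7]
wrist vial_dish 0.82 [409. 195.] [ 430.8 -260.8] [52.2 52.9]
wrist tin_dish 0.3 [256. 174.] [467.8 -26.3] [55.8 68.5]
wrist ring_tin_center 0.88 [438.  69.] [ 607.6 -249.9] [66.1 74.6]
[255.85513206 181.94967983] [256.04332389 162.75883124] [443.60193814 217.49145188]
```

View pics/w13b.png

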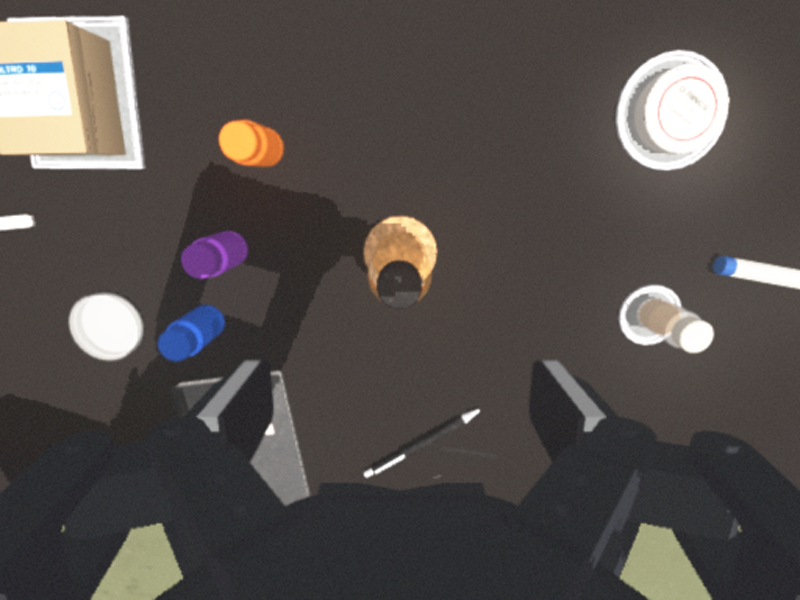

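```bash
python3 -c "
from station import manip
print(manip.sign_off())"
```

```text
the job is handed in; nothing more can be done
None
```

The job is handed in; no verdict came back. By my last camera checks the vial, tin, carton and bottle each stand upright and released within about 5 mm of the middle of their places, and I kept clear of the petri dish and the look-alikes.

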